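# Nest the pots in the open kiln and set its sunken dial to low

## Robot

A 7-joint arm with a two-finger parallel gripper is mounted at the origin on the work surface. World frame = base frame: x ahead of the robot, y to its left, z up, the work surface at z = 0. Lengths are in m, angles in rad, forces in N, time in s.
With the tool pointing down it reaches from about 0.4 to 0.85 m from the base axis. Payload 10.4 kg.
Tool frame: the origin (TCP) lies on the centre line of the jaws, within the pads' length; the fingertips stand 14 mm ahead of it and the grasp point (between the pads) lies 5 mm behind it (manip.tip_reach is the distance from the TCP to the fingertips, in m); z points along the fingers, y is the line along which they close (so a half turn about z gives the same grasp; the last joint's range is limited). The gripper opens to 85 mm and grips with 20 to 120 N. Pads are 22 mm wide; open, the fingers measure 114 mm over their backs; the gripper's body (76 mm by 85 mm) begins 54 mm behind the grasp point. The pads swing forward as they close: fully open they stand 13 mm farther back than shut.
Start: joints at [1.084, 0.332, -0.065, 1.46, 0.022, 1.35, -0.088], TCP at [0.28, -0.559, 0.245] pointing down, gripper open.
Joint ranges: [-2.6, 2.6], [-0.5, 2.12], [-1.47, 1.34], [0.16, 2.42], [-1.27, 4.41], [0.06, 2.06], [-2.6, 2.6]. Speed limits (rad/s): [2.22, 2.22, 2.79, 2.79, 3.14, 3.14, 3.14].

## Interface

Orientations are given as a unit quaternion [x, y, z, w].
In Python, from workcell import manip gives the robot as it stands.
- The arm moves only by the shell command python3 -m pendant 'ROWS' [FORCE]. ROWS is JSON, a list of rows, each a list of 7 numbers: the shift along the tool's x, y, z in units of 50 mm (1.0 is 50 mm), then the turn, a rotation vector about the tool's x, y, z in units of 8 degrees (1.0 is 8 degrees), then the opening, from -1 (shut) to 1 (fully open), so that 0 is half open. In form: [[dx, dy, dz, ax, ay, az, jaw], ...]. A call has exactly 10 rows; each row is the pose to reach, as a shift and turn from the pose commanded when the call began, along the tool's axes at that moment; what a row does not reach only later rows make up. A row lasts 1/8 s, in which the tool goes at most 62.5 mm and 10.7 degrees, less where a joint would pass 70% of its speed; a pose out of reach is approached as far as the arm can. A call with a gripper value outside its range is refused whole. The fingers move at their own pace and stop on an object; FORCE is the grip in N (left out, the last holds). Time passes only in rows, so rows that repeat a pose let the fingers close, or fill a call up. It gives the time, the measured TCP pose, the force, the opening and the grip force at its end, in the units of the state.
- manip.get_obs(): the state, without advancing time (a new reading comes with each control period).
- manip.camera(name): name is "scene" or "top" or "wrist"; returns (picture, depth): 420x560x3 uint8, red, green, blue; 420x560 float32, m along the optical axis (not along the pixel's ray), 0 where there is no reading.
- manip.get_calibration(name): a dict with "fx", "fy", "cx", "cy" (pixels), "xyz" and "orientation" of the camera in the world. Camera axes: x right, y up, looking along -z (the intrinsics and any distortion apply to the point x, -y, -z); pixel columns grow to the right and rows downward; lengths in m; the calibration is good to about 2 mm. A picture is of the moment at which its call begins: read the wrist's pose just before it. get_calibration takes no time and is no camera call; for the wrist camera it gives the pose at the moment of the call.
- manip.hand_in(): hands the job in; it is judged then, once.
Trained networks look in the newest picture that a camera, given by its name, has taken for a name from the list of things; names that differ only in an ending like _2 or _b are one class to them, and where a whole thing is asked for, a point or a joint stands for the part that bears it (a point fixed in the world has none). Each returns a list of dicts, best first, with "p" (0 to 1); they miss things now and then, are a little off and sometimes report something else, mostly with a low value. They report only what shows in the picture. A call takes as long as a camera call. They do not tell look-alikes from the thing itself.
- manip.find_in(thing, camera): "box" ([left, top, right, bottom] in pixels, round what is visible of it).
- manip.trace(thing, camera): "pixels" (420x560 bool, what is visible of it) and "box" ([left, top, right, bottom] in pixels, round what is visible of it).
- manip.tip_of(thing, camera): "pixel" ([column, row] in pixels: a listed point, or the origin of a listed thing).
The state is a dict: "clock": time; "joint_pos": joint angles; "joint_velocities": joint speeds; "tau": joint torques, N m; "position": TCP position; "ee_rot": TCP orientation; "ft_force": force on the tool from outside, world axes, zero at the start; "torque": the same for the moment, N m; "grip_width": opening from 0.0 (shut) to 1.0 (fully open); "grasp_force": force on a finger pad.
Only numpy, scipy, OpenCV 4.12 (cv2) and the standard library are available. Lean on these libraries where they do the work, as an engineer would, in place of code of your own. Each camera call takes 0.05 s, during which the arm holds its last target. There are 200 camera calls.

## Task

Load this kiln for its warm-up: nest the medium pot inside the large pot that already stands in the open kiln and the small pot inside the medium one, each set down upright on the bottom of the one outside it. Once both are in, turn the sunken dial on the kiln's sloping control panel clockwise to low, the single tick mark, and let go. The clay is brittle, so do not drop a pot or tip it over, and leave the spray bottle, the jar and the banding wheel where they stand.

Things in the scene. Friction and masses are not known exactly. Their poses are not given: they have to be found in the camera images.
- kiln_floor (a point): Centre of the chamber floor of the fixed kiln, 85 mm above the table. Square steel clamshell kiln, base 310 x 310 mm, 150 mm high, lined with pale firebrick 50 mm thick: the open-topped chamber is 210 x 210 mm and 65 mm deep. The point's x axis points level from the kiln's front to its back, z up.
- kiln_lid (a point): Middle of the kiln's open lid, which stands upright on the kiln's back edge: a square shell 310 mm wide, from 160 to 470 mm above the table (carrying handle to 506 mm), 110 mm thick, its open side 155 mm behind the chamber's centre and facing it. The point lies 210 mm behind the chamber's centre, 315 mm above the table. Fixed.
- well_mouth (a point): Centre of the mouth of the round well (84 mm diameter, 36 mm deep, flat floor) in the kiln's control panel, 130 x 130 mm, sloping 35 degrees, facing up and out to the kiln's front. 115 mm above the table, 240 mm in front of the chamber's centre, on a wedge-shaped console 146 mm wide that juts 140 mm out of the front and is up to 155 mm high. Axes as kiln_floor's.
- dial_grip (a point): On the axis of the dial in that well, 10 mm under the top of its grip bar. z: along the axis, out of the panel, 35 degrees from vertical; x: along the bar to its pointed end (white line); y: across the bar. Black flat-sided bar 62 mm long (31 mm either side of the axis), 18 mm wide, 28 mm high, top 2 mm below the panel's face; the point is 24 mm above the well's floor, 12 mm below the face.
- dial (a joint): Angle of the dial, rad, growing clockwise as seen looking at the panel, range 0 to 4.71. 0: pointer straight up the slope, at the raised dot (off); 1.571: at the single tick (low), right of the well as seen from in front; 3.142: two ticks (medium); 4.71: three ticks (high). Starts between off and low, turns with light friction (0.05 N m), stays where it is left.
- large_center (a point): Centre, half-way up the axis, of the large pot: straight-sided round open pot of unglazed red clay, 160 mm outside diameter, 70 mm high, wall and bottom 8 mm thick (144 mm inside diameter), about 0.7 kg. It starts standing on the kiln's chamber floor. z up along its axis.
- medium_center (a point): Centre, half-way up the axis, of the medium pot: same clay and shape, 116 mm outside diameter, 96 mm high, wall and bottom 8 mm thick (100 mm inside), about 0.38 kg. Stands upright on the table. When nested its rim is 34 mm above the large pot's rim.
- small_center (a point): Centre, half-way up the axis, of the small pot: same clay, a tall beaker 66 mm outside diameter, 124 mm high, wall and bottom 8 mm thick (50 mm inside), about 0.22 kg. Stands upright on the table. When nested its rim is 36 mm above the medium pot's rim.
- sprayer_center (a point): Bystander: white spray bottle with yellow head, 76 mm diameter, 211 mm high, loose; point half-way up its axis.
- jar_center (a point): Bystander: closed glass jar with black cap, 68 mm diameter, 95 mm high, loose; point half-way up its axis.
- wheel_center (a point): Bystander: metal banding wheel, head 180 mm diameter, its top 87 mm high, with a raw clay vase (100 mm wide) on it up to 192 mm high; loose but heavy (3 kg); point on its axis 81 mm above the table.
Mind the look-alikes: they are no part of the job. Leave any white look-alike of the part that bears medium_center alone. Leave any green look-alike of the part that bears small_center alone.

How it is judged:
On the way, in this order (a step that is already met when the one before it is completed fails the run):
1. the medium pot is down inside the large pot and the small pot down inside the medium one (horizontal distance between medium_center and large_center below 0.018 m and z of medium_center in the frame of large_center below 0.026 m and horizontal distance between small_center and medium_center below 0.02 m and z of small_center in the frame of medium_center below 0.027 m), for 0.2 s.
2. the dial stands at low (value of joint dial between 1.43 and 1.71 rad), for 0.2 s.
At the end, for the whole second after the job is handed in: The large pot stands on the kiln's chamber floor, the medium pot on the bottom of the large one and the small pot on the bottom of the medium one (within 5 mm of fully down, upright within 4 degrees), all at rest; the dial is within 8 degrees of low (1.43 to 1.71 rad) (all of step 1 and all of step 2 and horizontal distance between large_center and kiln_floor below 0.035 m and z of large_center in the frame of kiln_floor below 0.041 m and angle between each of large_center, medium_center, small_center's own z axis and vertical below 0.07 rad and linear speed of each of medium, small below 0.02 m/s); the robot touches nothing.
It fails at once if the medium pot dropped from more than about 1 cm (contact force between medium and the fingers below 0.05 N and linear speed of medium above 0.5 m/s).
It fails at once if the small pot dropped from more than about 1 cm (contact force between small and the fingers below 0.05 N and linear speed of small above 0.5 m/s).
It fails at once if a pot tipped over (more than 35 degrees) (angle between any of large_center, medium_center, small_center's own z axis and vertical above 0.6 rad).
It fails at once if the spray bottle, jar or banding wheel moved by more than 3 cm or knocked over (distance of any of sprayer_center, jar_center, wheel_center from where it was at the start of the episode above 0.03 m).
It also fails if it takes over 72 s, if anything falls off the work surface, if the arm or the gripper's body presses on something with over 40 N, if the wrist force passes 120 N, or if a joint passes its speed limit or range.

## Working session

There is one attempt and no reset: what is moved stays moved. The work goes in short steps, Python scripts to look and compute and a shell command to move; the robot and the scene stay as the last step left them, time stands still between calls to the robot, and variables do not carry over. Pictures are saved under pics/ and viewed, at most 10 in all, crops included, and the job is handed in when it is done.

```bash
mkdir -p pics
cat > h.py <<'E'
import numpy as np, cv2, json
from scipy.spatial.transform import Rotation as R
from workcell import manip
def cam(n):
    c=manip.get_calibration(n); p,d=manip.camera(n); return c,p,d
def world(c,d,u,v,z=None):
    u=np.asarray(u,float);v=np.asarray(v,float)
    ray=np.stack([(u-c['cx'])/c['fx'],-(v-c['cy'])/c['fy'],-np.ones_like(u)],-1)
    if z is None:
        return R.from_quat(c['orientation']).apply(ray*np.asarray(d)[...,None])+c['xyz']
    r=R.from_quat(c['orientation']).apply(ray); t=(z-c['xyz'][2])/r[...,2]
    return r*t[...,None]+c['xyz']
def cloud(c,d):
    v,u=np.mgrid[0:420,0:560]; return world(c,d.ravel(),u.ravel(),v.ravel()).reshape(420,560,3)
def save(p,n): cv2.imwrite('pics/'+n,cv2.cvtColor(p,cv2.COLOR_RGB2BGR))
def delta(pos,rot):  # target pose -> units in tool frame
    o=manip.get_obs(); q=R.from_quat(o['ee_rot'])
    return q.inv().apply(np.array(pos)-o['position'])/.05, (q.inv()*rot).as_rotvec()/np.radians(8)
E
python3 - <<'E'
from h import *
np.set_printoptions(precision=3,suppress=True)
print(manip.get_obs())
im=[]
for n in('top','scene'):
    c,p,d=cam(n); save(p,n+'.png'); print(n,c); np.savez(n+'.npz',p=p,d=d)
    for t in('large_center','medium_center','small_center','sprayer_center','jar_center','wheel_center'):
        for r in manip.find_in(t,n): print(t,r['p'],np.round(r['box']))
    for t in('kiln_floor','well_mouth','dial_grip'):
        for r in manip.tip_of(t,n): print(t,r)
    im.append(p)
E
```

```text
{'clock': 0.0, 'joint_pos': array([ 1.084,  0.333, -0.065,  1.461,  0.022,  1.35 , -0.089]), 'joint_velocities': array([-0.001,  0.001, -0.   , -0.001,  0.001,  0.001, -0.   ]), 'tau': array([ -0.   , -62.545,   0.049, -39.161,   0.016,   0.01 ,   0.   ]), 'position': array([ 0.279, -0.559,  0.245]), 'ee_rot': array([ 0.973,  0.23 , -0.   , -0.001]), 'ft_force': array([-0.262, -0.078,  0.257]), 'torque': array([-0.001,  0.004,  0.024]), 'grasp_force': 0.0, 'grip_width': 0.9993807405445565}
top {'fx': 381.82129009302827, 'fy': 381.82129009302827, 'cx': 279.31721117170554, 'cy': 212.5577924632367, 'xyz': array([0.361, 0.11 , 1.345]), 'orientation': array([-0.056,  0.068,  0.706, -0.703])}
large_center 0.64 [192. 255. 216. 277.]
large_center 0.55 [355. 178. 405. 232.]
medium_center 0.92 [246. 200. 280. 236.]
medium_center 0.82 [237. 243. 275. 282.]
medium_center 0.77 [190. 195. 229. 234.]
small_center 0.92 [191. 256. 216. 276.]
small_center 0.85 [151. 268. 180. 294.]
sprayer_center 0.92 [260. 142. 283. 170.]
jar_center 0.89 [213. 160. 231. 187.]
wheel_center 0.57 [100. 204. 155. 257.]
k
[... 179 characters left out ...]
 516.6454598104414, 'cx': 280.4844576294322, 'cy': 193.2329621137267, 'xyz': array([1.132, 0.845, 1.322]), 'orientation': array([0.104, 0.323, 0.888, 0.309])}
large_center 0.82 [183. 124. 231. 174.]
medium_center 0.96 [303. 253. 349. 301.]
medium_center 0.75 [268. 212. 309. 259.]
medium_center 0.64 [316. 191. 351. 240.]
small_center 0.63 [268. 283. 290. 318.]
small_center 0.61 [402. 242. 431. 289.]
small_center 0.6 [364. 226. 388. 267.]
sprayer_center 0.9 [214. 228. 241. 284.]
jar_center 0.92 [267. 280. 290. 319.]
wheel_center 0.9 [380. 299. 451. 378.]
well_mouth {'pixel': [260.2, 189.5], 'p': 0.83}
dial_grip {'pixel': [260.5, 186.6], 'p': 0.61}
dial_grip {'pixel': [415.5, 333.3], 'p': 0.42}
```

Run:
```python
from h import *
a=np.load('top.npz')['p'][110:340,60:500]; b=np.load('scene.npz')['p'][100:400,160:480]
a=cv2.resize(a,(800,418),interpolation=cv2.INTER_CUBIC); b=cv2.resize(b,(640,600),interpolation=cv2.INTER_CUBIC)
save(a,'top_c.png'); save(b,'scene_c.png')
```

```text
(no output)
```

View pics/top_c.png

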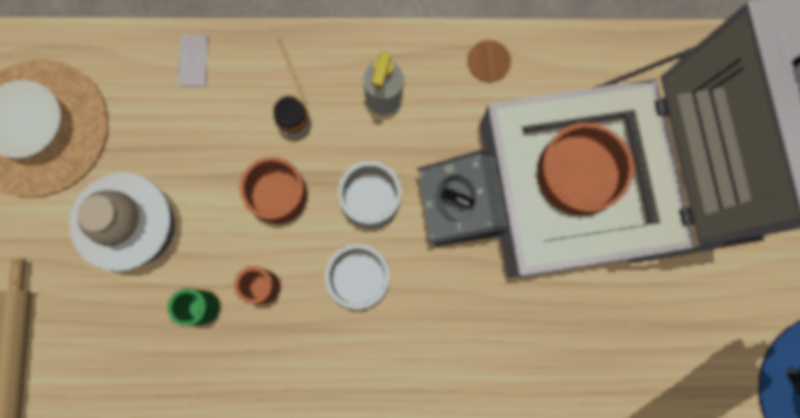

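View pics/scene_c.png

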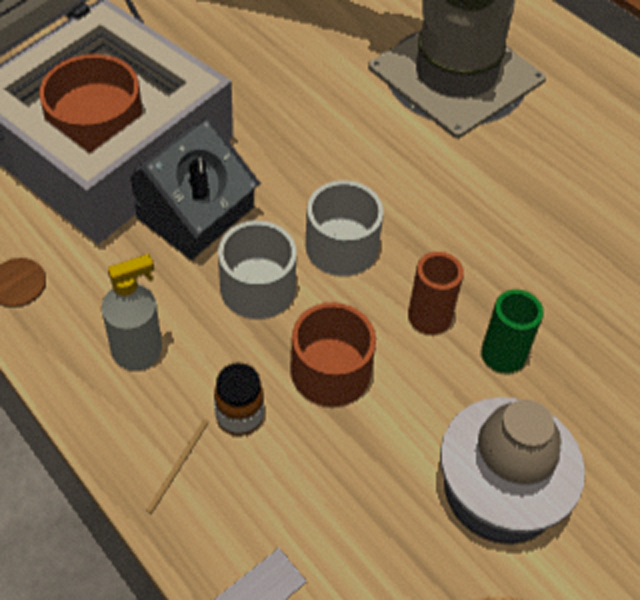

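Medium candidates in the full top image are the red pot (210,215) and the white ones (263,218) and (256,262). The red one is the right one, since white is the look-alike. Small candidates are the red beaker (203,266) and the green one (165,281), and I want the red. The enlarged crops confirm both.

```bash
cat > m.py <<'E'
from h import *
np.set_printoptions(precision=4,suppress=True)
def circ(P,z,rad,tol=.012,sel=None):
    # fit circle to rim points near z
    Q=P[np.abs(P[...,2]-z)<tol] if sel is None else P[sel&(np.abs(P[...,2]-z)<tol)]
    from scipy.optimize import least_squares
    f=lambda c:np.hypot(Q[:,0]-c[0],Q[:,1]-c[1])-rad
    s=least_squares(f,Q[:,:2].mean(0),loss='soft_l1',f_scale=.003); return s.x,len(Q),np.abs(f(s.x)).mean(),Q[:,2].mean()
E
python3 - <<'E'
from m import *
for n in('top','scene'):
    c=manip.get_calibration(n); z=np.load(n+'.npz'); p,d=z['p'],z['d']; P=cloud(c,d); P[d==0]=9
    boxes={'top':dict(med=(185,190,234,238),small=(188,252,222,280),large=(350,172,410,238),spray=(255,137,288,175),jar=(209,155,235,192)),
     'scene':dict(med=(300,248,352,304),small=(362,222,391,270),large=(178,120,234,178),spray=(211,225,244,287),jar=(264,276,294,322))}[n]
    for k,(zr,r) in dict(med=(.096,.054),small=(.124,.029),large=(.155,.076),spray=(.15,.03),jar=(.09,.03)).items():
        l,t,rr,b=boxes[k]; m=np.zeros((420,560),bool); m[t:b,l:rr]=1
        try: print(n,k,circ(P,zr,r,.008,m))
        except Exception as e: print(k,e)
    # kiln: points of flat top at z=.15
    m=(abs(P[...,2]-.15)<.006)&(d>0)
    if n=='top':
        m=m.astype(np.uint8); k,l,s,ce=cv2.connectedComponentsWithStats(m)
        i=1+np.argmax(s[1:,4]); Q=P[l==i][:,:2]; print('kiln',cv2.minAreaRect(Q.astype(np.float32)),s[i])
        print('well',world(c,None,311.6,214.2,.115))
        for w in [(128,232,'wheel')]: print(world(c,None,127.,230.,.087))
    else: print('well',world(c,None,260.2,189.5,.115))
E
```

```text
top med (array([0.5829, 0.321 ]), 260, np.float64(0.002118269052106619), np.float64(0.09428105199897967))
top small (array([0.4061, 0.3435]), 153, np.float64(0.0020560748167336535), np.float64(0.12210886537904324))
top large (array([ 0.6091, -0.2408]), 644, np.float64(0.018856322932216563), np.float64(0.15130270590442396))
top spray (array([0.7966, 0.1163]), 41, np.float64(0.004416251238085109), np.float64(0.14777134182465165))
top jar (array([0.7277, 0.296 ]), 244, np.float64(0.009714547935237279), np.float64(0.09306457743994015))
kiln ((0.5958486795425415, -0.24871531128883362), (0.32945722341537476, 0.3118736445903778), 8.635011672973633) [ 329  153  114  108 4768]
well [ 0.5734 -0.0177  0.115 ]
[0.5267 0.59   0.087 ]
scene med (array([0.588, 0.324]), 393, np.float64(0.0023135904717034284), np.float64(0.09485240377874646))
scene small (array([0.4115, 0.3462]), 197, np.float64(0.002422285449501786), np.float64(0.12249634718454476))
scene large (array([ 0.6269, -0.2259]), 1024, np.float64(0.03077213247007126), np.float64(0.15122532875136704))
scene spray (array([0.8027, 0.154 ]), 113, np.float64(0.007630140263823222), np.float64(0.14876108662516313))
scene jar (array([0.7299, 0.2939]), 342, np.float64(0.009060451149461147), np.float64(0.09337560383418152))
well [ 0.5683 -0.0058  0.115 ]
```

Run:
```python
from m import *
for n,(l,t,r,b) in (('top',(350,170,410,238)),('scene',(175,118,236,180))):
    c=manip.get_calibration(n); z=np.load(n+'.npz'); p,d=z['p'].astype(int),z['d']; P=cloud(c,d)
    m=np.zeros((420,560),bool); m[t:b,l:r]=1; m&=(p[...,0]>1.5*p[...,2])&(p[...,0]>60)&(d>0)
    Q=P[m]; print(n,m.sum(),np.percentile(Q[:,2],[1,50,99]), circ(P,.155,.076,.012,m))
    print('floor',np.median(Q[Q[:,2]<.1],0) if (Q[:,2]<.1).any() else None)
    # kiln right/left edges: pale brick pixel set
    if n=='top':
        for u,v in((263,218),(256,262),(165,281)): print('other',world(c,None,float(u),float(v),.1))
        k=(p.min(-1)>120)&(abs(P[...,2]-.15)<.01)&(P[...,1]<-.05); print('kiln',cv2.minAreaRect(P[k][:,:2].astype(np.float32)),k.sum())
```

```text
top 2095 [0.0853 0.0938 0.1564] (array([ 0.6084, -0.244 ]), 415, np.float64(0.002134553672761884), np.float64(0.15171959865273227))
floor [ 0.6152 -0.2547  0.0913]
other [0.5636 0.1417 0.1   ]
other [0.4195 0.164  0.1   ]
other [0.3606 0.454  0.1   ]
kiln ((0.5925623774528503, -0.22484040260314941), (0.31091687083244324, 0.3527255356311798), 8.577873229980469) 4798
scene 1561 [0.0822 0.1156 0.158 ] (array([ 0.6135, -0.2425]), 386, np.float64(0.0029437911583295347), np.float64(0.15239412450835477))
floor [ 0.5965 -0.275   0.0925]
```

```bash
python3 -m pendant '[[0,-0.8,-1,0,0,-1,1],[0,-1.8,-2,0,0,-2,1],[0,-3,-2.4,0,0,-3,1],[1,-4,-2.4,0,0,-3.6,1],[2,-4.6,-2.4,0,0,-4.2,1],[3,-5,-2.4,0,0,-5,1],[4,-5.5,-2.4,0,0,-5.6,1],[5,-6,-2.4,0,0,-6.2,1],[6,-6.5,-2.4,0,0,-6.8,1],[6.5,-6.8,-2.4,0,0,-7.4,1]]' 40
```

```text
clock: 2.25
position: [0.4193, -0.1069, 0.3655]
ee_rot: [0.731, 0.683, 0.0, 0.0]
ft_force: [-0.5, -1.6, -0.2]
grip_width: 0.998
grasp_force: 0.0
```

```bash
python3 -m pendant '[[1,0.1,0,0,0,-0.2,1],[2.1,0.4,0,0,0,-0.49,1],[3.2,0.7,0,0,0,-0.49,1],[4.3,0.9,0,0,0,-0.49,1],[5.4,1.1,0,0,0,-0.49,1],[6.5,1.3,0.2,0,0,-0.49,1],[7.6,1.5,0.5,0,0,-0.49,1],[8.5,1.65,1,0,0,-0.49,1],[8.73,1.65,1.3,0,0,-0.49,0.2],[8.73,1.65,1.3,0,0,-0.49,-0.3]]' 40
python3 - <<'E'
from m import *
o=manip.get_obs(); print(o['position'],R.from_quat(o['ee_rot']).as_matrix())
c,p,d=cam('wrist'); save(p,'w1.png'); P=cloud(c,d); p=p.astype(int)
m=(p[...,0]>1.5*p[...,2])&(p[...,0]>50)&(d>0)
m&=(abs(P[...,0]-.585)<.075)&(abs(P[...,1]-.3225)<.075)
print(m.sum(),circ(P,.096,.054,.006,m))
E
```

```text
clock: 3.5
position: [0.5324, 0.3194, 0.299]
ee_rot: [0.709, 0.706, -0.001, -0.0]
ft_force: [-0.5, -0.8, -0.1]
grip_width: 0.607
grasp_force: 0.0
[0.5324 0.3194 0.299 ] [[ 0.0043  1.     -0.002 ]
 [ 1.     -0.0043 -0.0013]
 [-0.0013 -0.002  -1.    ]]
11964 (array([0.5835, 0.3208]), 2172, np.float64(0.0021055368508836), np.float64(0.09479475385453585))
```

View pics/w1.png

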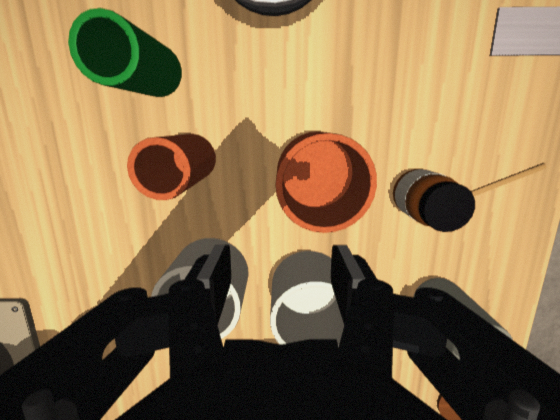

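```bash
python3 -m pendant '[[0.03,-0.05,0.9,0,0,0,-0.3],[0.03,-0.05,2,0,0,0,-0.3],[0.03,-0.05,3,0,0,0,-0.3],[0.03,-0.05,3.7,0,0,0,-0.3],[0.03,-0.05,4.1,0,0,0,-0.3],[0.03,-0.05,4.38,0,0,0,-0.3],[0.03,-0.05,4.38,0,0,0,-0.7],[0.03,-0.05,4.38,0,0,0,-1],[0.03,-0.05,4.38,0,0,0,-1],[0.03,-0.05,4.38,0,0,0,-1]]' 60
```

```text
clock: 4.8
position: [0.5303, 0.3215, 0.082]
ee_rot: [0.709, 0.705, 0.0, 0.0]
ft_force: [-1.1, -0.5, 2.8]
grip_width: 0.103
grasp_force: 57.0
```

```bash
python3 -m pendant '[[0,0,-0.4,0,0,0,-1],[0,0,-1.2,0,0,0,-1],[0,0,-2.1,0,0,0,-1],[-0.3,0,-3,0,0,0,-1],[-1,0.1,-3.8,0,0,0,-1],[-2,0.2,-4.3,0,0,0,-1],[-3,0.3,-4.4,0,0,0,-1],[-4,0.4,-4.4,0,0,0,-1],[-5,0.5,-4.4,0,0,0,-1],[-6,0.58,-4.4,0,0,0,-1]]' 60
python3 -m pendant '[[-1,0,0,0,0,0,-1],[-2,0,0,0,0,0,-1],[-3,0,0,0,0,0,-1],[-4,0,0,0,0,0,-1],[-4.8,0,0,0,0,0,-1],[-5.2,0,0,0,0,0,-1],[-5.29,0,0,0,0,0,-1],[-5.29,0,0,0,0,0,-1],[-5.29,0,0,0,0,0,-1],[-5.29,0,0,0,0,0,-1]]'
python3 - <<'E'
from m import *
o=manip.get_obs(); print(o['position'],o['ee_rot'],o['ft_force'],o['torque'])
for n in('top','scene'):
    c,p,d=cam(n); save(p,n+'2.png')
    cv2.imwrite
    if n=='scene': P=cloud(c,d); save(cv2.resize(p[60:240,140:380],(720,540),interpolation=cv2.INTER_CUBIC),'s2.png')
    else: P=cloud(c,d)
    p=p.astype(int); m=(p[...,0]>1.5*p[...,2])&(p[...,0]>60)&(d>0)&(abs(P[...,0]-.61)<.1)&(abs(P[...,1]+.2435)<.1)
    for z,r in((.155,.076),(.315,.054)):
        try: print(n,z,circ(P,z,r,.012,m))
        except Exception as e: print(n,z,e)
E
```

```text
clock: 6.05
position: [0.5572, 0.0198, 0.3027]
ee_rot: [0.709, 0.705, 0.0, 0.001]
ft_force: [0.6, -0.1, -3.3]
grip_width: 0.111
grasp_force: 57.0
clock: 7.3
position: [0.5563, -0.2423, 0.3016]
ee_rot: [0.708, 0.706, 0.0, 0.0]
ft_force: [-1.0, -0.3, -3.2]
grip_width: 0.103
grasp_force: 57.0
[ 0.5563 -0.2423  0.3016] [0.7084 0.7058 0.     0.0001] [-0.9996 -0.2881 -3.1879] [0.0448 0.1454 0.0134]
top 0.155 (array([ 0.6086, -0.2446]), 233, np.float64(0.0021750211308117335), np.float64(0.15232307695066458))
top 0.315 (array([ 0.6079, -0.2394]), 267, np.float64(0.0023676707540461533), np.float64(0.311751690194207))
scene 0.155 (array([ 0.6135, -0.242 ]), 270, np.float64(0.0025614091312735126), np.float64(0.15275371740403387))
scene 0.315 (array([ 0.6141, -0.2372]), 288, np.float64(0.002831066862794885), np.float64(0.31221178334433974))
```

View pics/s2.png

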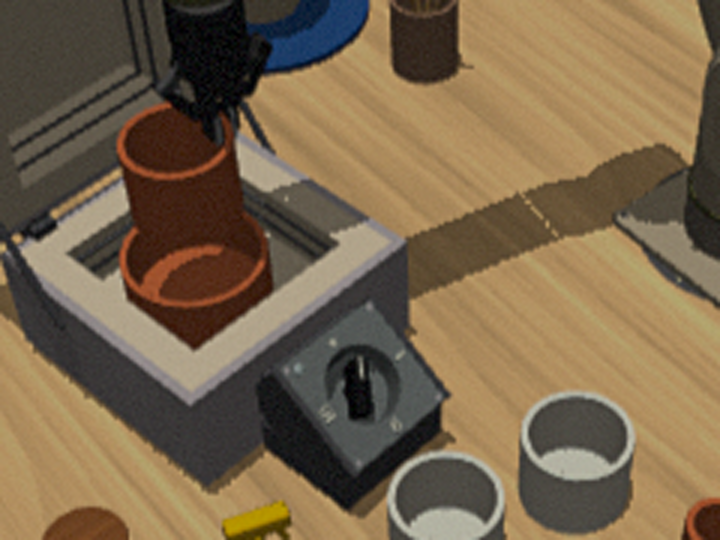

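The medium pot hangs upright in the gripper, over the large pot at about (195,250) in the crop. It needs 5 mm more along -y.

```bash
python3 -m pendant '[[-0.1,0.01,0,0,0,0,-1],[-0.1,0.01,0.5,0,0,0,-1],[-0.1,0.01,1.2,0,0,0,-1],[-0.1,0.01,1.8,0,0,0,-1],[-0.1,0.01,2.15,0,0,0,-1],[-0.1,0.01,2.35,0,0,0,-1],[-0.1,0.01,2.44,0,0,0,-1],[-0.1,0.01,2.48,0,0,0,-1],[-0.1,0.01,2.5,0,0,0,-1],[-0.1,0.01,2.5,0,0,0,-1]]'
```

```text
clock: 8.65
position: [0.5568, -0.2485, 0.1767]
ee_rot: [0.709, 0.705, 0.0, 0.0]
ft_force: [-0.5, 0.1, -3.3]
grip_width: 0.105
grasp_force: 57.0
```

```bash
python3 -m pendant '[[0,0,0.02,0,0,0,-1],[0,0,0.04,0,0,0,-1],[0,0,0.06,0,0,0,-1],[0,0,0.06,0,0,0,-1],[0,0,0.06,0,0,0,-1],[0,0,0.06,0,0,0,-1],[0,0,0.06,0,0,0,-1],[0,0,0.06,0,0,0,-1],[0,0,0.06,0,0,0,-1],[0,0,0.06,0,0,0,-1]]'
```

```text
clock: 9.9
position: [0.5566, -0.2485, 0.1749]
ee_rot: [0.709, 0.705, -0.0, 0.0]
ft_force: [-7.7, 2.0, 10.8]
grip_width: 0.106
grasp_force: 58.5
```

```bash
python3 -m pendant '[[0,0,0.03,0,0,0,-0.9],[0,0,0.03,0,0,0,-0.7],[0,0,0.03,0,0,0,-0.5],[0,0,0.03,0,0,0,-0.4],[0,0,-0.3,0,0,0,-0.4],[0,0,-0.9,0,0,0,-0.4],[0,0,-1.7,0,0,0,-0.4],[0,0,-2.5,0,0,0,0],[0.8,0,-2.6,0,0,0,1],[1.8,-0.2,-2.6,0,0,0,1]]'
python3 -m pendant '[[1,-0.2,0,0,0,0,1],[2.1,-0.6,0,0,0,0,1],[3.3,-1,0,0,0,0,1],[4.5,-1.4,0,0,0,0,1],[5.7,-1.8,0,0,0,0,1],[6.9,-2.2,0,0,0,0,1],[8.1,-2.6,0,0,0,0,1],[9,-2.8,0,0,0,0,1],[9.4,-2.8,0,0,0,0,1],[9.4,-2.8,0,0,0,0,1]]'
python3 - <<'E'
from m import *
o=manip.get_obs(); print(o['position'],o['ee_rot'])
c,p,d=cam('wrist'); save(p,'w2.png'); P=cloud(c,d); p=p.astype(int)
m=(p[...,0]>1.5*p[...,2])&(p[...,0]>50)&(d>0)&(abs(P[...,0]-.408)<.05)&(abs(P[...,1]-.345)<.05)
print(m.sum(),circ(P,.124,.029,.006,m))
c,p,d=cam('top'); P=cloud(c,d); p=p.astype(int); m=(p[...,0]>1.5*p[...,2])&(p[...,0]>60)&(d>0)&(abs(P[...,0]-.61)<.1)&(abs(P[...,1]+.2435)<.1)
for z,r in((.155,.076),(.189,.054)): print(z,circ(P,z,r,.006,m))
E
```

```text
clock: 11.15
position: [0.5476, -0.1577, 0.305]
ee_rot: [0.709, 0.705, 0.001, 0.001]
ft_force: [0.2, -0.4, 0.1]
grip_width: 0.901
grasp_force: 0.0
clock: 12.4
position: [0.4087, 0.3141, 0.304]
ee_rot: [0.708, 0.707, 0.0, -0.001]
ft_force: [0.9, -1.1, 0.3]
grip_width: 1.001
grasp_force: 0.0
[0.4087 0.3141 0.304 ] [ 0.7077  0.7065  0.0004 -0.0005]
5018 (array([0.4067, 0.3434]), 1351, np.float64(0.0020180191354749375), np.float64(0.1229626299493587))
0.155 (array([ 0.6087, -0.2445]), 414, np.float64(0.006493858377528054), np.float64(0.1535439478661209))
0.189 (array([ 0.609 , -0.2461]), 282, np.float64(0.0021353026219878535), np.float64(0.18673408933643015))
```

```bash
python3 -m pendant '[[0.4,-0.04,0.3,0,0,0,1],[0.59,-0.04,1.2,0,0,0,1],[0.59,-0.04,2.2,0,0,0,1],[0.59,-0.04,3.1,0,0,0,1],[0.59,-0.04,3.7,0,0,0,1],[0.59,-0.04,3.98,0,0,0,1],[0.59,-0.04,3.98,0,0,0,0.7],[0.59,-0.04,3.98,0,0,0,0.4],[0.59,-0.04,3.98,0,0,0,0.2],[0.59,-0.04,3.98,0,0,0,0]]' 50
```

```text
clock: 13.75
position: [0.4083, 0.3426, 0.1058]
ee_rot: [0.709, 0.705, 0.001, 0.0]
ft_force: [-1.0, -1.9, 7.2]
grip_width: 0.759
grasp_force: 56.4
```

```bash
python3 -m pendant '[[0,0,0,0,0,0,0],[0,0,0,0,0,0,0],[0,0,-0.4,0,0,0,0],[0,0,-1.2,0,0,0,0],[0,0,-2.1,0,0,0,0],[0,0,-3,0,0,0,0],[0,0,-3.8,0,0,0,0],[0,0,-4.4,0,0,0,0],[-0.4,0.1,-4.8,0,0,0,0],[-1.2,0.3,-4.8,0,0,0,0]]'
```

```text
clock: 15.0
position: [0.4215, 0.2834, 0.3469]
ee_rot: [0.707, 0.707, 0.002, 0.0]
ft_force: [0.1, -0.3, -2.3]
grip_width: 0.757
grasp_force: 56.6
```

```bash
python3 -m pendant '[[-0.8,0.3,0,0,0,0,0],[-1.7,0.7,0,0,0,0,0],[-2.6,1.1,0,0,0,0,0],[-3.5,1.5,0,0,0,0,0],[-4.4,1.9,0,0,0,0,0],[-5.3,2.3,0,0,0,0,0],[-6.2,2.7,0,0,0,0,0],[-7.1,3.1,0,0,0,0,0],[-8,3.4,0,0,0,0,0],[-8.9,3.6,0,0,0,0,0]]'
python3 -m pendant '[[-0.7,0.05,0,0,0,0,0],[-1.2,0.1,0,0,0,0,0],[-1.55,0.14,0,0,0,0,0],[-1.7,0.15,0,0,0,0,0],[-1.7,0.15,0.4,0,0,0,0],[-1.7,0.15,0.8,0,0,0,0],[-1.7,0.15,0.8,0,0,0,0],[-1.7,0.15,0.8,0,0,0,0],[-1.7,0.15,0.8,0,0,0,0],[-1.7,0.15,0.8,0,0,0,0]]'
python3 - <<'E'
from m import *
o=manip.get_obs(); print(o['position'],o['ee_rot'])
for n in('top','scene'):
    c,p,d=cam(n); P=cloud(c,d)
    if n=='scene': save(cv2.resize(p[60:240,140:380],(720,540),interpolation=cv2.INTER_CUBIC),'s3.png')
    p=p.astype(int); m=(p[...,0]>1.5*p[...,2])&(p[...,0]>60)&(d>0)&(abs(P[...,0]-.61)<.1)&(abs(P[...,1]+.2435)<.1)
    for z,r in((.189,.054),(.325,.029)):
        try: print(n,z,circ(P,z,r,.008,m))
        except Exception as e: print(n,z,e)
    Q=P[m]; Q=Q[(Q[:,2]>.21)]; print(len(Q),np.median(Q,0))
E
```

```text
clock: 16.25
position: [0.6001, -0.1654, 0.3455]
ee_rot: [0.709, 0.705, 0.0, 0.0]
ft_force: [1.0, -0.4, -2.8]
grip_width: 0.759
grasp_force: 56.6
clock: 17.5
position: [0.6073, -0.2491, 0.305]
ee_rot: [0.709, 0.705, 0.0, 0.0]
ft_force: [0.6, -0.0, -2.9]
grip_width: 0.757
grasp_force: 56.6
[ 0.6073 -0.2491  0.305 ] [0.7089 0.7053 0.0002 0.0004]
top 0.189 (array([ 0.6089, -0.2462]), 204, np.float64(0.0020523980765566117), np.float64(0.18653886522371257))
top 0.325 (array([ 0.6066, -0.2452]), 99, np.float64(0.0022935868780387257), np.float64(0.3210240854940247))
499 [ 0.6025 -0.2242  0.2757]
scene 0.189 (array([ 0.6138, -0.2441]), 192, np.float64(0.0029095557814768675), np.float64(0.1875193270959409))
scene 0.325 (array([ 0.6107, -0.2437]), 112, np.float64(0.002734535943486532), np.float64(0.3219937210226699))
511 [ 0.6153 -0.2222  0.293 ]
```

View pics/s3.png

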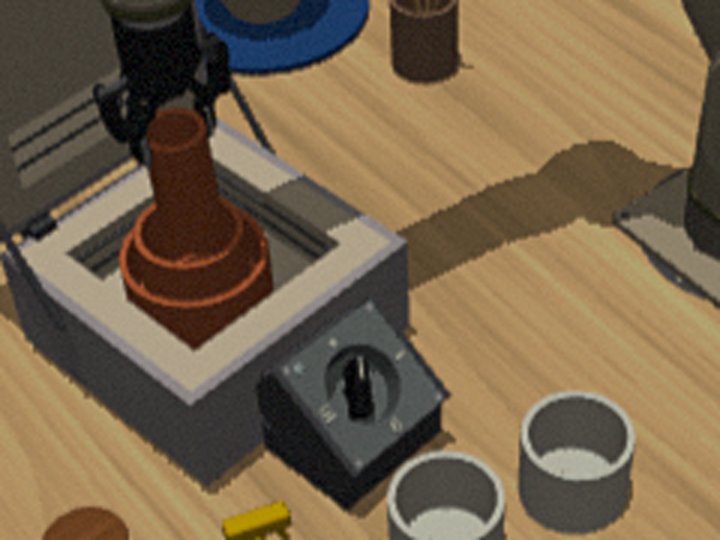

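The medium pot is nested, and the small pot hangs upright over its centre at about (185,220), within 3 mm. I'll lower it now.

```bash
python3 -m pendant '[[0,0.05,0.2,0,0,0,0],[0,0.05,0.7,0,0,0,0],[0,0.05,1.2,0,0,0,0],[0,0.05,1.6,0,0,0,0],[0,0.05,1.8,0,0,0,0],[0,0.05,1.89,0,0,0,0],[0,0.05,1.93,0,0,0,0],[0,0.05,1.95,0,0,0,0],[0,0.05,1.97,0,0,0,0],[0,0.05,1.97,0,0,0,0]]'
```

```text
clock: 18.85
position: [0.6099, -0.2493, 0.2069]
ee_rot: [0.709, 0.705, 0.0, 0.001]
ft_force: [-1.7, 1.2, 6.1]
grip_width: 0.76
grasp_force: 57.3
```

```bash
python3 -m pendant '[[0,0,0.02,0,0,0,0.6],[0,0,0.02,0,0,0,0.8],[0,0,0.02,0,0,0,1],[0,0,0.02,0,0,0,1],[0,0,-0.3,0,0,0,1],[0,0,-0.9,0,0,0,1],[0,0,-1.7,0,0,0,1],[0,0,-2.5,0,0,0,1],[0,0,-3,0,0,0,0.3],[0.5,0,-3,0,0,0,-0.15]]'
python3 - <<'E'
from m import *
o=manip.get_obs(); print(o['position'],o['ee_rot'],o['joint_pos'])
for n in('top','scene'):
    c,p,d=cam(n); P=cloud(c,d)
    if n=='scene':
        save(cv2.resize(p[160:230,220:300],(640,560),interpolation=cv2.INTER_CUBIC),'s4.png')
    q=p.astype(int); m=(q[...,0]>1.5*q[...,2])&(q[...,0]>60)&(d>0)&(abs(P[...,0]-.61)<.1)&(abs(P[...,1]+.2435)<.1)
    for z,r in((.155,.076),(.189,.054),(.225,.029)):
        try: print(n,z,circ(P,z,r,.006,m))
        except Exception as e: print(n,z,e)
    # panel plane
    M=(abs(P[...,0]-.571)<.075)&(P[...,1]>-.09)&(P[...,1]<.07)&(P[...,2]>.06)&(P[...,2]<.165)
    Q=P[M]; best=None; rng=np.random.default_rng(0)
    for i in range(300):
        a=Q[rng.choice(len(Q),3,False)]; nn=np.cross(a[1]-a[0],a[2]-a[0]); nn/=np.linalg.norm(nn)+1e-12
        k=(abs((Q-a[0])@nn)<.002).sum()
        if best is None or k>best[0]: best=(k,nn,a[0])
    S=Q[abs((Q-best[2])@best[1])<.003]; cc=S.mean(0); nn=np.linalg.svd(S-cc)[2][2]; nn*=np.sign(nn[2])
    print(n,'panel n',nn,'tilt',np.degrees(np.arccos(nn[2])),'az',np.degrees(np.arctan2(nn[1],nn[0])),'c',cc,len(S))
    for t in('well_mouth','dial_grip'):
        for r in manip.tip_of(t,n): print(t,r['p'],r['pixel'],world(c,None,*[float(x) for x in r['pixel']],.115 if t[0]=='w' else .105))
E
```

```text
clock: 20.1
position: [0.6102, -0.2254, 0.3587]
ee_rot: [0.71, 0.704, 0.001, 0.002]
ft_force: [-0.5, -0.1, -0.9]
grip_width: 0.606
grasp_force: 0.0
[ 0.6102 -0.2254  0.3587] [0.7102 0.704  0.0009 0.0018] [ 0.8541  0.4897 -0.8897  1.1542  0.3766  1.6532  0.0515]
top 0.155 (array([ 0.6092, -0.2452]), 377, np.float64(0.010182171225727494), np.float64(0.15350641707359303))
top 0.189 (array([ 0.6094, -0.2465]), 268, np.float64(0.005441664291808693), np.float64(0.1874461725949306))
top 0.225 (array([ 0.6075, -0.2456]), 130, np.float64(0.002110938840352245), np.float64(0.22292128928120117))
top panel n [-0.085   0.5589  0.8249] tilt 34.423143070813424 az 98.6469924007307 c [ 0.5649 -0.0139  0.1156] 888
well_mouth 0.61 [312.2, 217.8] [ 0.5614 -0.0194  0.115 ]
dial_grip 0.61 [313.8, 219.2] [ 0.5584 -0.0256  0.105 ]
scene 0.155 (array([ 0.611 , -0.2465]), 287, np.float64(0.006913369679138458), np.float64(0.15398853091501988))
scene 0.189 (array([ 0.6134, -0.2445]), 240, np.float64(0.00878523408610538), np.float64(0.18846254937209145))
scene 0.225 (array([ 0.6121, -0.2432]), 129, np.float64(0.0023175839984974768), np.float64(0.22379162576525616))
scene panel n [-0.0987  0.5756  0.8117] tilt 35.73340166878675 az 99.72889425911548 c [ 0.5688 -0.0109  0.1155] 864
well_mouth 0.63 [260.4, 189.1] [ 0.5669 -0.0067  0.115 ]
dial_grip 0.54 [259.9, 187.6] [ 0.5597 -0.0196  0.105 ]
```

View pics/s4.png

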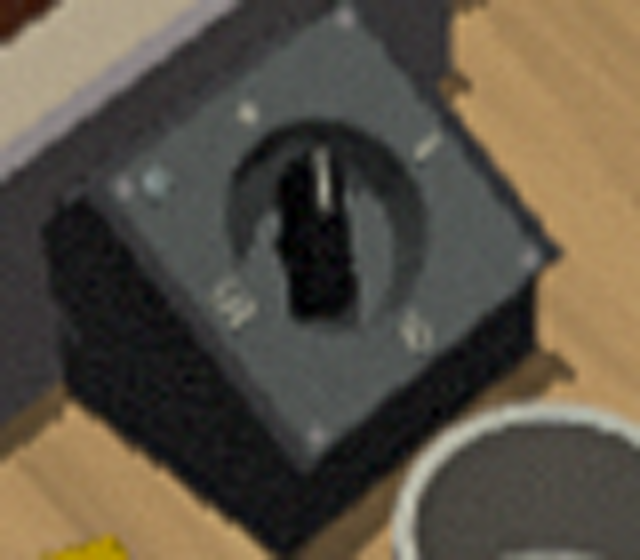

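The small pot is in. In the dial crop, the white pointer (322,180) lies between off (247,113) and low (428,148). I'll hover over the panel along its normal for a closer look.

```bash
cat > dial.py <<'E'
from m import *
yaw=np.radians(8.8); kx=np.array([np.sin(yaw),-np.cos(yaw),0]); Z=np.array([0,0,1.]); t=np.radians(35)
n=-kx*np.sin(t)+Z*np.cos(t); u=kx*np.cos(t)+Z*np.sin(t); r=np.cross(kx,Z)
def rot(th):
    y=-r*np.cos(th)+u*np.sin(th); z=-n; return R.from_matrix(np.c_[np.cross(y,z),y,z])
E
python3 - <<'E'
from dial import *
W=np.array([.566,-.014,.115]); print(W+.15*n); print(delta(W+.15*n,rot(np.pi/4)))
E
```

```text
[0.5528 0.071  0.2379]
(array([ 5.9034, -1.1621,  2.3477]), array([-2.0286, -3.9556,  4.3455]))
```

```bash
python3 -m pendant '[[0.8,-0.1,0,-0.2,-0.4,0.4,-0.15],[1.7,-0.3,0,-0.5,-1,1.1,-0.15],[2.6,-0.5,0.2,-0.8,-1.5,1.7,-0.15],[3.5,-0.7,0.5,-1.1,-2.1,2.3,-0.15],[4.4,-0.9,1,-1.4,-2.7,3,-0.15],[5.2,-1,1.5,-1.7,-3.3,3.6,-0.15],[5.7,-1.15,2,-1.9,-3.7,4.1,-0.15],[5.9,-1.16,2.35,-2.03,-3.96,4.35,-0.15],[5.9,-1.16,2.35,-2.03,-3.96,4.35,-0.15],[5.9,-1.16,2.35,-2.03,-3.96,4.35,-0.15]]'
python3 - <<'E'
from dial import *
W=np.array([.566,-.014,.115]); print(delta(W+.15*n,rot(np.pi/4)), manip.get_obs()['joint_pos'])
c,p,d=cam('wrist'); P=cloud(c,d); np.savez('w3.npz',p=p,d=d,**{k:c[k] for k in c}); save(p,'w3.png')
for t in('well_mouth','dial_grip'):
    for q in manip.tip_of(t,'wrist'): print(t,q)
L=(P-W)@np.c_[r,u,n]
M=(abs(L[...,0])<.06)&(abs(L[...,1])<.06)&(abs(L[...,2])<.06)&(d>0)
h=np.histogram(L[M][:,2],np.arange(-.05,.03,.004)); print(h)
E
```

```text
clock: 21.65
position: [0.5538, 0.0701, 0.239]
ee_rot: [0.851, 0.431, -0.093, 0.286]
ft_force: [0.1, -0.5, 0.5]
grip_width: 0.428
grasp_force: 0.0
(array([ 0.0098, -0.0319,  0.0064]), array([ 0.0024, -0.0019, -0.0128])) [ 0.1684  0.4241 -0.8823  1.6229  0.8265  1.6363 -1.4728]
well_mouth {'pixel': [273.2, 199.6], 'p': 0.57}
dial_grip {'pixel': [271.0, 197.0], 'p': 0.65}
(array([   0,    0,    2, 3051,  255,  204,  168,  162,  155,  182,  175,
        530, 9850,  417,    0,    0,    0,    0,    0]), array([-0.05 , -0.046, -0.042, -0.038, -0.034, -0.03 , -0.026, -0.022,
       -0.018, -0.014, -0.01 , -0.006, -0.002,  0.002,  0.006,  0.01 ,
        0.014,  0.018,  0.022,  0.026]))
```

View pics/w3.png

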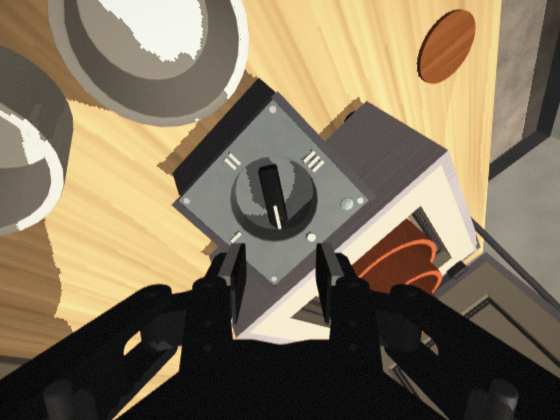

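Run:
```python
from dial import *
z=np.load('w3.npz'); p,d=z['p'],z['d']; c={k:z[k] for k in('fx','fy','cx','cy','xyz','orientation')}
W=np.array([.566,-.014,.115]); P=cloud(c,d); B=np.c_[r,u,n]; L=(P-W)@B
# plane check
M=(abs(L[...,0])<.06)&(abs(L[...,1])<.06)&(abs(L[...,2])<.005)&(d>0)
S=P[M]; nn=np.linalg.svd(S-S.mean(0))[2][2]; nn*=np.sign(nn[2]); print('n err',nn@B, 'panel off',np.median(L[M][:,2]))
# intersect rays with panel plane for all pixels
v,uu=np.mgrid[0:420,0:560]; ray=R.from_quat(c['orientation']).apply(np.stack([(uu-c['cx'])/c['fx'],-(v-c['cy'])/c['fy'],-np.ones_like(uu,float)],-1).reshape(-1,3)).reshape(420,560,3)
off=np.median(L[M][:,2])
def onpl(h): tt=(h+off-(c['xyz']-W)@n)/(ray@n); return ((c['xyz']-W)+ray*tt[...,None])@B
A=onpl(0); win=np.hypot(A[...,0],A[...,1])<.055
g=p.max(-1)
w=(win&(p.min(-1)<85)&((L[...,2]<-.004)|(g<45))).astype(np.uint8)
w=cv2.morphologyEx(w,cv2.MORPH_OPEN,np.ones((5,5)))
k,l,s,ce=cv2.connectedComponentsWithStats(w); i=1+np.argmax(s[1:,4]); ct=max(cv2.findContours((l==i).astype(np.uint8),0,1)[0],key=len)[:,0]
(x,y),rad=cv2.minEnclosingCircle((A[ct[:,1],ct[:,0],:2]*1000).astype(np.float32)); print('well r,u mm',x,y,rad)
A2=onpl(-.002)
bar=win&(abs(L[...,2]-off+.002)<.006)&(np.hypot(A2[...,0]-x/1e3,A2[...,1]-y/1e3)<.036)&(d>0)
print('bar',bar.sum(),cv2.minAreaRect((A2[bar][:,:2]*1000).astype(np.float32)))
Q=A2[bar][:,:2]; e=np.linalg.svd(Q-Q.mean(0))[2][0]; print(Q.mean(0),e,np.degrees(np.arctan2(e[0],e[1])))
wh=bar&(p.min(-1)>110); print('white',wh.sum(),A2[wh][:,:2].mean(0))
for nm,px in (('off',(311,238)),('low',(236,238)),('pt',(279,213))): a=A[px[1],px[0]]; print(nm,a)
```

```text
n err [0.0028 0.0001 1.    ] panel off 0.0002740171459739989
well r,u mm 4.906577110290527 -2.4071080684661865 41.2876091003418
bar 1098 ((5.284692287445068, -2.073575973510742), (63.18473815917969, 17.98090362548828), 56.607276916503906)
[ 0.0038 -0.0043] [0.5524 0.8336] 33.52896402518447
white 79 [0.0158 0.0133]
off [0.007  0.0525 0.0003]
low [ 0.06   -0.0007  0.0003]
pt [0.0111 0.0114 0.0003]
```

```bash
python3 -m pendant '[[0,0,0,0,0,-0.9,-0.15],[0,0,0,0,0,-2.1,-0.15],[0,0,0,0,0,-3.4,-0.15],[0,0,0,0,0,-4.7,-0.15],[0,0,0,0,0,-6,-0.15],[0,0,0,0,0,-7.3,-0.15],[0,0,0,0,0,-8.6,-0.15],[0,0,0,0,0,-9.9,-0.15],[0,0,0,0,0,-11.1,-0.15],[0,0,0,0,0,-12,-0.15]]'
python3 -m pendant '[[0,0,0,0,0,-1.2,-0.15],[0,0,0,0,0,-2.5,-0.15],[0,0,0,0,0,-3.8,-0.15],[0,0,0,0,0,-5.1,-0.15],[0,0,0,0,0,-6.4,-0.15],[0,0,0,0,0,-7.7,-0.15],[0,0,0,0,0,-9,-0.15],[0,0,0,0,0,-10.3,-0.15],[0,0,0,0,0,-11.6,-0.15],[0,0,0,0,0,-11.94,-0.15]]'
cat >> dial.py <<'E'
W=np.array([.566,-.014,.115])+.005*r-.0022*u
F=R.from_euler('z',180,degrees=True)
E
python3 - <<'E'
from dial import *
print(manip.get_obs()['joint_pos'])
for h in(.05,-.012): print(delta(W+h*n,rot(np.radians(33.5))*F))
E
```

```text
clock: 23.05
position: [0.5536, 0.0702, 0.2391]
ee_rot: [0.247, 0.921, -0.275, 0.122]
ft_force: [-0.2, 0.2, 0.1]
grip_width: 0.428
grasp_force: 0.0
clock: 24.3
position: [0.5536, 0.07, 0.2389]
ee_rot: [-0.515, 0.803, -0.275, -0.122]
ft_force: [-0.2, 0.7, -0.9]
grip_width: 0.429
grasp_force: 0.0
[ 0.4108  0.65   -1.3085  1.6131  1.0546  1.8302  1.7515]
(array([-0.0011,  0.1353,  2.0048]), array([-0.0042, -0.0034,  0.0078]))
(array([-0.0016,  0.1361,  3.2448]), array([-0.0042, -0.0034,  0.0078]))
```

```bash
python3 -m pendant '[[0,0.14,0.4,0,0,0,-0.15],[0,0.14,1.1,0,0,0,-0.15],[0,0.14,1.8,0,0,0,-0.15],[0,0.14,2.3,0,0,0,-0.15],[0,0.14,2.7,0,0,0,-0.15],[0,0.14,3,0,0,0,-0.15],[0,0.14,3.2,0,0,0,-0.15],[0,0.14,3.24,0,0,0,-0.15],[0,0.14,3.24,0,0,0,-0.15],[0,0.14,3.24,0,0,0,-0.15]]' 25
python3 - <<'E'
from dial import *
print(delta(W-.012*n,rot(np.radians(33.5))*F), manip.get_obs()['joint_pos'],manip.get_obs()['ft_force'])
E
```

```text
clock: 25.55
position: [0.5616, -0.018, 0.1039]
ee_rot: [-0.514, 0.803, -0.276, -0.121]
ft_force: [0.1, 0.1, 0.0]
grip_width: 0.422
grasp_force: 0.0
(array([ 0.0252, -0.016 ,  0.0206]), array([-0.0117,  0.0037, -0.0041])) [ 0.5351  0.7562 -1.2083  1.7972  1.1994  1.6102  1.6995] [0.0992 0.089  0.0413]
```

```bash
python3 -m pendant '[[0,0,0,0,0,0,-0.6],[0,0,0,0,0,0,-0.8],[0,0,0,0,0,0,-0.8],[0,0,0,0,0,0.5,-0.8],[0,0,0,0,0,1.3,-0.8],[0,0,0,0,0,2.2,-0.8],[0,0,0,0,0,3.1,-0.8],[0,0,0,0,0,4,-0.8],[0,0,0,0,0,4.8,-0.8],[0,0,0,0,0,5.2,-0.8]]' 25
```

```text
clock: 26.8
position: [0.5627, -0.019, 0.1046]
ee_rot: [-0.194, 0.933, -0.301, -0.014]
ft_force: [4.8, -0.9, 7.0]
grip_width: 0.201
grasp_force: 28.9
```

```bash
python3 -m pendant '[[0,0,0,0,0,0.5,-0.8],[0,0,0,0,0,1.2,-0.8],[0,0,0,0,0,1.7,-0.8],[0,0,0,0,0,1.86,-0.8],[0,0,0,0,0,1.86,-0.8],[0,0,0,0,0,1.86,-0.8],[0,0,0,0,0,1.86,-0.8],[0,0,0,0,0,1.86,-0.8],[0,0,0,0,0,1.86,-0.8],[0,0,0,0,0,1.86,-0.8]]' 25
python3 - <<'E'
from dial import *
o=manip.get_obs();print(delta(W-.012*n,rot(np.pi/2)*F), o['joint_pos'],o['ft_force'],o['torque'])
E
```

```text
clock: 28.05
position: [0.5628, -0.0194, 0.1048]
ee_rot: [-0.072, 0.951, -0.301, 0.025]
ft_force: [5.0, -1.8, 7.3]
grip_width: 0.207
grasp_force: 29.0
(array([0.0203, 0.0064, 0.0177]), array([-0.0205,  0.0201, -0.0206])) [ 0.4917  0.6943 -1.1276  1.7974  1.1464  1.5528  0.7329] [ 5.0197 -1.8427  7.3491] [-0.6736 -0.8896  0.5149]
```

```bash
python3 -m pendant '[[0,0,0,0,0,0,-0.6],[0,0,0,0,0,0,-0.4],[0,0,0,0,0,0,-0.2],[0,0,0,0,0,0,-0.15],[0,0,-0.3,0,0,0,-0.15],[0,0,-0.8,0,0,0,-0.15],[0,0,-1.5,0,0,0,-0.15],[0,0,-2.2,0,0,0,-0.15],[0,0,-3,0,0,0,-0.15],[0,0,-3.3,0,0,0,-0.15]]' 25
python3 - <<'E'
from dial import *
c,p,d=cam('wrist'); P=cloud(c,d); L=(P-W)@np.c_[r,u,n]
bar=(abs(L[...,2]+.002)<.007)&(np.hypot(L[...,0],L[...,1])<.036)&(d>0)
Q=L[bar][:,:2]; print(bar.sum(),cv2.minAreaRect((Q*1000).astype(np.float32)))
e=np.linalg.svd(Q-Q.mean(0))[2][0]; print(np.degrees(np.arctan2(e[0],e[1])))
c2,p2,d2=cam('top'); P=cloud(c2,d2); q=p2.astype(int); m=(q[...,0]>1.5*q[...,2])&(q[...,0]>60)&(d2>0)&(abs(P[...,0]-.61)<.1)&(abs(P[...,1]+.2435)<.1)
for z,rr in((.155,.076),(.189,.054),(.225,.029)): print(circ(P,z,rr,.005,m))
c3,p3,d3=cam('scene')
a=cv2.resize(p[60:340,100:460],(720,560)); b=cv2.resize(p3[110:240,180:310],(560,560),interpolation=cv2.INTER_CUBIC)
save(cv2.resize(np.hstack([a,b]),(800,350)),'end.png')
print(manip.get_obs()['ft_force'])
E
```

```text
clock: 29.3
position: [0.5466, 0.0781, 0.2415]
ee_rot: [-0.074, 0.951, -0.299, 0.025]
ft_force: [0.2, -0.1, 0.1]
grip_width: 0.427
grasp_force: 0.0
1040 ((1.5925102233886719, 0.46906566619873047), (17.59886932373047, 62.44328689575195), 89.19189453125)
-89.83088882521893
(array([ 0.609 , -0.2454]), 380, np.float64(0.008022735701649233), np.float64(0.15351252137544935))
(array([ 0.6092, -0.2463]), 301, np.float64(0.005494224601574087), np.float64(0.18746035941543407))
(array([ 0.6074, -0.2457]), 151, np.float64(0.001994824438722864), np.float64(0.22282074443560412))
[-0.6258 -0.05   -0.4973]
```

View pics/end.png

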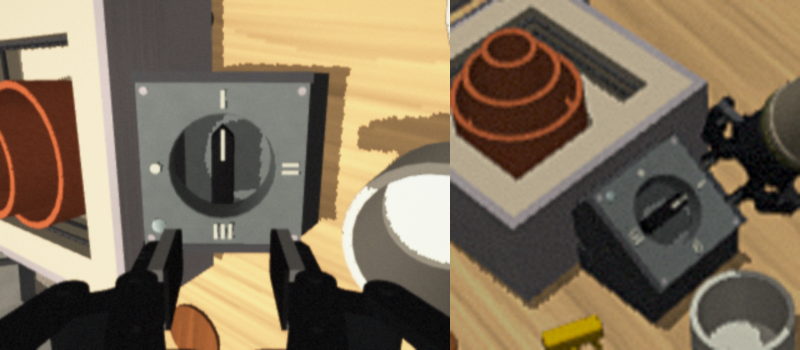

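The pointer (222,150) stands at the single tick (222,98). All three pots are nested upright, and the gripper is clear of everything.

```bash
python3 -c "
from workcell import manip; print(manip.hand_in())"
```

```text
the job is handed in; nothing more can be done
None
```

The medium and small pots are nested upright in the large pot in the kiln, the dial measured about 90° (low), and I handed the job in at about 29 s with the gripper clear; no verdict came back.

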